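# Wedge the spring clip off a label-roll spindle

### The arm

A 6-joint arm with a two-finger parallel gripper is mounted at the origin on a cart in front of the work surface, level with it; the furniture and walls round the work are solid. World frame = base frame: x ahead of the robot, y to its left, z up, the work surface at z = 0. Lengths are in mm, angles in rad, forces in N, time in s.
With the tool pointing down it reaches from about 300 to 1000 mm from the base axis. Payload 5.1 kg.
Tool frame: the origin (TCP) lies on the centre line of the jaws, within the pads' length; the fingertips stand manip.tips_ahead ahead of it and the grasp point (between the pads) lies 5 mm behind it (manip.tips_ahead is the distance from the TCP to the fingertips, in mm); y points along the fingers, z is the direction in which the jaws open and shut, and the axes are right-handed (so a half turn about y gives the same grasp; the last joint's range is limited). The gripper opens to 95 mm and grips with 3 to 60 N. Pads are 20 mm wide; open, the fingers measure 119 mm over their backs; the gripper's body (75 mm by 180 mm) begins 59 mm behind the grasp point.
Start: joints at [1.22, 0.124, 1.65, -0, 1.367, -0.083], TCP at [172.018, 626.813, 228.656] pointing down, gripper open.
Joint ranges: [-2.61, 2.61], [-1.02, 2.33], [0.03, 2.71], [-1.35, 4.49], [0.32, 2.68], [-2.91, 2.91]. Speed limits (rad/s): [2.57, 2.57, 3.14, 3.14, 3.14, 3.14].

### API

Orientations are given as a rotation vector (axis times angle).
In Python, from rig import monitor, optics, ticket, manip gives the robot as it stands. The module is installed in compiled form; this text tells all that it offers.
- The arm moves only by the shell command python3 -m handwheel 'ROWS' [OPENING] [FORCE]. ROWS is a JSON object of lists of equal length, an entry for each row: "delta_pos": the shift along the tool's x, y, z in cm, a list of three; "rot": the turn, a rotation vector about the tool's x, y, z in rad, a list of three. In form: {"delta_pos": [[x, y, z], ...], "rot": [[rx, ry, rz], ...]}. A call has 1 to 10 rows; each row shifts and turns the pose as measured when the row begins, along the tool's axes as they then stand; what a row does not reach is not made up. A row lasts 1/8 s, in which the tool goes at most 62.5 mm and 10.7 degrees, less where a joint would pass 70% of its speed; a pose out of reach is approached as far as the arm can. A call with a gripper value outside its range is refused whole. OPENING is the opening, from 0 (shut) to 1 (fully open), set as the call begins (- or left out, the last holds). The fingers move at their own pace and stop on an object; FORCE is the grip in N (left out, the last holds). Time passes only in rows, so rows that do not move let the fingers close. It gives the time, the measured TCP pose, the force and the opening at its end, in the units of the state.
- monitor.get_state(): the state, without advancing time (a new reading comes with each control period).
- optics.read_camera(name): name is "scene" or "top" or "wrist"; returns (picture, depth): 384x512x3 uint8, blue, green, red; 384x512 float32, mm along the optical axis (not along the pixel's ray), 0 where there is no reading.
- optics.camera_params(name): a dict with "fx", "fy", "cx", "cy" (pixels), "T" (4x4, takes a point from camera to world coordinates). Camera axes: x right, y down, z forward; pixel columns grow to the right and rows downward; lengths in mm; the calibration is good to about 2 mm. The wrist camera is an equidistant fisheye: a pixel r from the principal point sees the ray r / f radians off the axis. A picture is of the moment at which its call begins: read the wrist's pose just before it. camera_params takes no time and is no camera call; for the wrist camera it gives the pose at the moment of the call.
- ticket.hand_in(): hands the job in, once; it reports no verdict.
The state is a dict: "t": time; "qpos": joint angles; "dq": joint speeds; "joint_efforts": joint torques, N m; "tool_pos": TCP position; "orientation": TCP orientation; "force": force on the tool from outside, world axes, zero at the start; "torque": the same for the moment, N m; "finger_gap": opening from 0.0 (shut) to 1.0 (fully open).
Only numpy, scipy, OpenCV 4.12 (cv2) and the standard library are available. Lean on these libraries where they do the work, as an engineer would, in place of code of your own. Each camera call takes 0.05 s, during which the arm holds its last target.

### The job

Take the spring clip off the spindle of the label-roll holder: hold the orange-handled wedge and slide its nose along the top of the spindle, under the clip's crossbar, nearly up to the black disc, so that the clip's legs spread past the widest part of the spindle and it rides up; do not touch the clip with the gripper while it is still snapped on. Then put the freed clip in the blue parts dish and leave the wedge lying on the bench, without disturbing the other things.

Things in the scene. Friction and masses are not known exactly. Their poses are not given: they have to be found in the camera images.
- holder: Grey steel label-roll holder, fixed. Origin: on the bench under the snapped-on clip; z up, x along its level spindle towards the white label roll. Base x -45 to 135, y -45 to 45, 10 mm thick. Steel spindle 32 mm thick, axis 75 mm above the bench, free end at x = -38. Black disc, 58 mm across, at x 58 to 62: the wedge's nose may go to x = 57. Then the roll, 68 mm across, and a bracket 101 mm high, to x = 129.
- spindle_top (a point): Point on the top line of the spindle, 91 mm above the bench, straight under the crossbar of the snapped-on clip (fixed to the holder, axes alike). Push the wedge along +x. A bracket at x 15 to 25 (y -34 to 34, 124 mm high) stops the clip from sliding along; the wedge passes through its notch (28 mm wide, floor 89 mm above the bench).
- clip_tab (a point): Centre of the red upright tab on top of the spring clip, where to pinch it once free: 26 mm (x, along the spindle) x 12 mm (y) x 30 mm (z). Clip: bright steel, loose, 130 g, 24 mm (x) x 56 mm (y) x 116 mm high; a bridge under the tab, below it the crossbar and two sprung legs that reach 68 mm below this point, with lips hooked under the spindle. Snapped on, this point is 128 mm above the bench.
- clip_bar (a point): Underside of the clip's round crossbar (12 mm thick, along y), 32 mm below the tab's centre. Snapped on it clears the spindle by 5 mm, in an opening 25 mm wide between two ribs. Pushing the wedge under takes 10 to 15 N. Raised 12 mm, the legs' lips pass the spindle's widest part; with its nose at holder x = 50 to 57 the wedge leaves the clip 15 to 22 mm up, gripping the spindle only lightly (then lift it off by the tab).
- wedge_handle (a point): Centre of the wedge tool's orange handle, 18 mm above the tool's flat underside. Loose, about 150 g, 180 mm long, lying flat; x to its nose, z up. Handle x -45 to 47, 24 mm wide, 36 mm high: pinch it across its width here. Steel blade 16 mm wide (12 mm at the nose), 3 mm thick at the nose (x = 135), 26 mm thick from x = 75 back, a straight ramp on top between.
- wedge_nose (a point): Bottom edge of the wedge's nose, mid-width: 135 mm ahead of the handle's centre along x and 18 mm below it, level with the tool's underside.
- dish: Open blue plastic parts dish, fixed, 150 mm (x) x 120 mm (y) x 35 mm high, walls and floor 4 mm. Origin: centre of its underside on the bench.
- red_marker: Felt marker, red and white, 138 x 19 x 18 mm, lying loose; a bystander to leave alone.
- tape_roll: Roll of red tape, 92 mm in diameter, 19 mm high, lying loose; a bystander to leave alone.
- tube_clamp: White plastic tube clamp, 114 x 27 x 7 mm, lying loose; a bystander to leave alone.
There are look-alikes about, which are no part of the job. What is shaped like the part that bears wedge_handle but yellow is not meant.

How it is judged (in metres and radians):
On the way:
1. the wedge is under the clip's crossbar, its nose at least 25 mm past it along the spindle, and the clip has ridden up at least 13 mm, with the gripper off the clip (x of wedge_nose in the frame of holder above 0.025 m and y of wedge_nose in the frame of holder between -0.014 and 0.014 m and z of clip_tab in the frame of holder above 0.141 m and horizontal distance between clip_tab and spindle_top below 0.03 m and contact force between the fingers and clip below 0.2 N), for 0.15 s.
At the end, for the whole second after the job is handed in: the clip rests in the blue dish (its crossbar inside the walls, its tab lower than 85 mm), the wedge lies on the bench (handle centre below 30 mm) outside the dish (handle centre more than 100 mm from its middle), both still (x of clip_bar in the frame of dish between -0.071 and 0.071 m and y of clip_bar in the frame of dish between -0.056 and 0.056 m and height (world z) of clip_tab below 0.085 m and linear speed of each of clip, wedge below 0.03 m/s and height (world z) of wedge_handle between 0 and 0.03 m and horizontal distance between wedge_handle and dish above 0.1 m); the robot touches nothing.
It fails at once if the gripper touches the clip while it is still snapped on the spindle (contact force between the arm and clip above 0.5 N and z of clip_tab in the frame of holder below 0.138 m and horizontal distance between clip_tab and spindle_top below 0.02 m).
It fails at once if a bystander (marker, tape roll or tube clamp) is shifted by more than 30 mm (distance of any of red_marker, tape_roll, tube_clamp from where it was at the start of the episode above 0.03 m).
It also fails if it takes over 72 s, if anything falls off the work surface, if the arm or the gripper's body presses on something with over 40 N, if the wrist force passes 120 N, or if a joint passes its speed limit or range.

## Working session

There is one attempt and no reset: what is moved stays moved. The work goes in short steps, Python scripts to look and compute and a shell command to move; the robot and the scene stay as the last step left them, time stands still between calls to the robot, and variables do not carry over. Pictures are saved under pics/ and viewed, and the job is handed in when it is done.

```bash
ls; mkdir -p pics; cat > h.py <<'E'
import numpy as np, cv2
from rig import monitor, optics, ticket, manip
from scipy.spatial.transform import Rotation as R
def grab(name,tag):
    p=optics.camera_params(name); im,d=optics.read_camera(name)
    np.savez(f'{tag}.npz',im=im,d=d,T=p['T'],K=[p['fx'],p['fy'],p['cx'],p['cy']])
    cv2.imwrite(f'pics/{tag}.png',im); return im,d,p
def load(tag):
    z=np.load(f'{tag}.npz'); return z['im'],z['d'],z['T'],z['K']
def pts(d,T,K):
    v,u=np.mgrid[:d.shape[0],:d.shape[1]]
    P=np.stack([(u-K[2])/K[0]*d,(v-K[3])/K[1]*d,d],-1)
    return P@T[:3,:3].T+T[:3,3]
E
python3 - <<'E'
from h import *
print(monitor.get_state(), manip.tips_ahead)
for n in ['scene','top','wrist']:
    im,d,p=grab(n,n+'0'); print(n,p,(d>0).mean())
E
```

```text
pics
{'t': 0.0, 'qpos': array([ 1.22037891e+00,  1.24490455e-01,  1.65167497e+00,  8.24073600e-06,
        1.36746820e+00, -8.26201218e-02]), 'dq': array([ 0.00013009, -0.00073238, -0.00103272,  0.00090032, -0.00090299,
       -0.00108275]), 'joint_efforts': array([-2.29515554e-04, -4.17580891e+01, -3.59942257e+01,  7.75406859e-02,
        4.89566848e-02, -1.62116730e-04]), 'tool_pos': array([171.82416812, 626.24790742, 227.39591671]), 'orientation': array([-1.56254873,  0.21062414, -0.20992111]), 'force': array([ 0.46204162, -0.61186751,  0.52764968]), 'torque': array([-0.01135468,  0.02173394,  0.00018848]), 'finger_gap': 1.0030839578598685} 14.0
scene {'fx': 378.93271689299564, 'fy': 378.93271689299564, 'cx': 258.4983863510032, 'cy': 185.19355051531093, 'T': array([[-5.47604817e-01, -4.66885912e-01,  6.94367704e-01,
        -1.44291785e+01],
       [-8.36709294e-01,  2.98780017e-01, -4.58964116e-01,
         1.96404706e+02],
       [ 6.82068547e-03, -8.32314872e-01, -5.54261158e-01,
         5.77182174e+02],
       [ 0.00000000e+00,  0.00000000e+00,  0.00000000e+00,
         1.000
[... 281 characters left out ...]
164e-02,
        -1.76747823e+02],
       [ 1.20167150e-02, -1.24820016e-01, -9.92106628e-01,
         9.38772972e+02],
       [ 0.00000000e+00,  0.00000000e+00,  0.00000000e+00,
         1.00000000e+00]])} 0.9961395263671875
wrist {'fx': 297.3186396354542, 'fy': 297.3186396354542, 'cx': 252.18867057267323, 'cy': 194.21919278818444, 'T': array([[ 2.65113698e-01,  9.36497379e-01,  2.29537329e-01,
         1.08346040e+02],
       [ 9.64214377e-01, -2.56919584e-01, -6.54443532e-02,
         6.43877817e+02],
       [-2.31583027e-03,  2.38673387e-01, -9.71097138e-01,
         3.83043179e+02],
       [ 0.00000000e+00,  0.00000000e+00,  0.00000000e+00,
         1.00000000e+00]])} 0.9405364990234375
```

View pics/scene0.png

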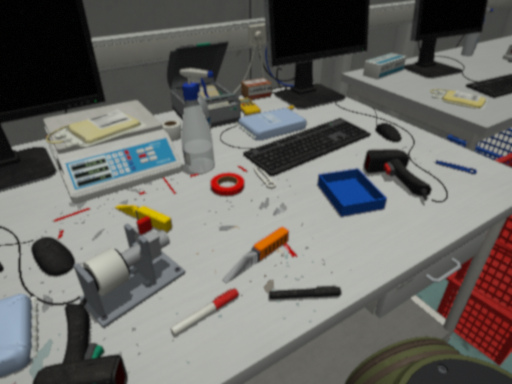

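View pics/top0.png

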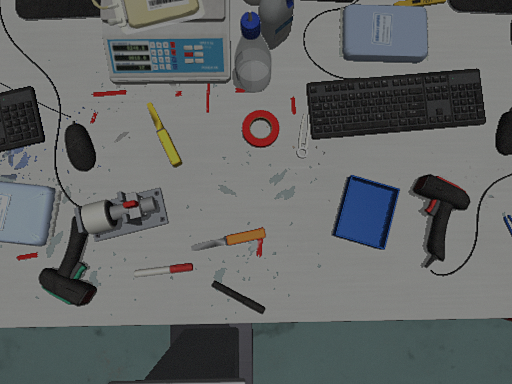

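View pics/wrist0.png

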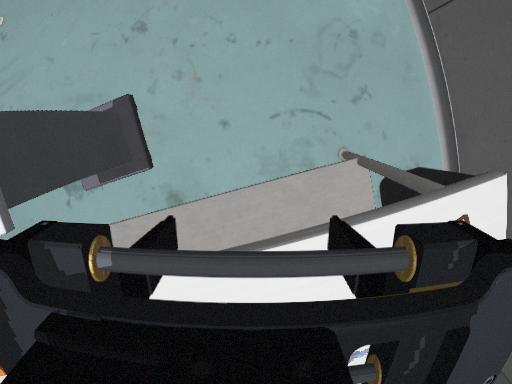

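The top view shows the orange wedge at about (228,240), with its nose left at (193,247). The yellow look-alike is at (163,135). The holder is at (125,212), with its free end to the right at about (155,203), and the red tab is at (130,203). The dish is at (366,212). The marker is at (165,270), the tape at (261,128) and the tube clamp at (302,135). Next I'll measure them.

```bash
python3 - <<'E'
from h import *
im,d,T,K=load('top0'); P=pts(d,T,K)
hsv=cv2.cvtColor(im,cv2.COLOR_BGR2HSV)
def blob(lo,hi,win,zmin,zmax,name):
    m=cv2.inRange(hsv,lo,hi)>0
    w=np.zeros_like(m);w[win[1]:win[3],win[0]:win[2]]=1
    m&=w&(P[...,2]>zmin)&(P[...,2]<zmax)
    q=P[m]; 
    if len(q)<3: print(name,len(q));return
    v,u=np.nonzero(m)
    (c,s,a)=cv2.minAreaRect(q[:,:2].astype(np.float32))
    e=np.linalg.eigh(np.cov(q[:,:2].T))[1][:,1]
    print(name,len(q),'mean',q.mean(0).round(1),'rect',np.round(c,1),np.round(s,1),round(a,1),'axis',e.round(3),'z',np.percentile(q[:,2],[5,50,95]).round(1),'px',u.min(),u.max(),v.min(),v.max())
blob((8,120,100),(18,255,255),(215,215,280,260),25,50,'orange')
blob((0,0,60),(179,90,255),(185,230,232,260),5,45,'blade')
blob((105,120,40),(125,255,255),(325,165,405,255),20,60,'dishrim')
blob((105,120,40),(125,255,255),(325,165,405,255),-5,60,'dishall')
blob((0,130,80),(6,255,255),(115,190,150,220),60,170,'tab')
blob((0,130,80),(6,255,255),(160,255,200,280),-5,40,'marker red')
# holder base
q=P[180:245,75:175]
for zlo,zhi in [(5,15),(80,100),(115,130),(130,150)]:
    m=(q[...,2]>zlo)&(q[...,2]<zhi); print(zlo,m.sum(), cv2.minAreaRect(q[m][:,:2].astype(np.float32)))
print('bench z',np.median(P[150:180,220:290,2]))
cv2.imwrite('pics/top0c.png',cv2.resize(im[170:290,70:290],None,fx=3.6,fy=3.6,interpolation=cv2.INTER_CUBIC))
im,d,T,K=load('scene0')
cv2.imwrite('pics/sc0c.png',cv2.resize(im[190:340,60:300],None,fx=3.3,fy=3.3,interpolation=cv2.INTER_CUBIC))
E
```

```text
orange 367 mean [ 481.5 -166.4   36.1] rect [ 481.5 -166.4] [22.3 90.4] 11.1 axis [-0.191  0.982] z [33.2 36.1 38.8] px 226 265 228 244
blade 227 mean [465.2 -81.   19.5] rect [464.8 -69.8] [ 42.4 114.6] 20.4 axis [-0.209  0.978] z [ 6.3 20.6 29.8] px 185 227 230 259
dishrim 364 mean [ 531.8 -453.3   35.4] rect [ 534.9 -453.9] [121.1 150.5] 72.6 axis [-0.958  0.286] z [32.6 35.6 38.1] px 335 399 175 248
dishall 2969 mean [ 534.6 -458.2    8.8] rect [ 534.9 -453.9] [121.1 150.5] 72.6 axis [-0.956  0.295] z [ 2.3  5.1 36. ] px 333 399 175 248
tab 58 mean [550.2  72.3 142.2] rect [550.   72.9] [10.4 23.7] 15.9 axis [-0.284  0.959] z [139.3 142.4 144.2] px 123 134 200 207
marker red 145 mean [411.4 -13.3  18.2] rect [411.5 -12.8] [16.4 49.8] 5.1 axis [-0.095  0.996] z [15.4 18.4 20.9] px 170 191 264 272
5 1187 ((547.8099365234375, 124.26390075683594), (146.85313415527344, 237.11724853515625), 1.1508725881576538)
80 804 ((538.891357421875, 117.5098876953125), (66.13194274902344, 167.38070678710938), 13.0256929397583)
115 139 ((548.7098388671875, 79.21760559082031), (67.165771484375, 37.643653869628906), 13.518145561218262)
130 85 ((549.9802856445312, 73.49124908447266), (11.832736015319824, 26.17514419555664), 13.3494873046875)
bench z 0.7010728961346331
```

View pics/top0c.png

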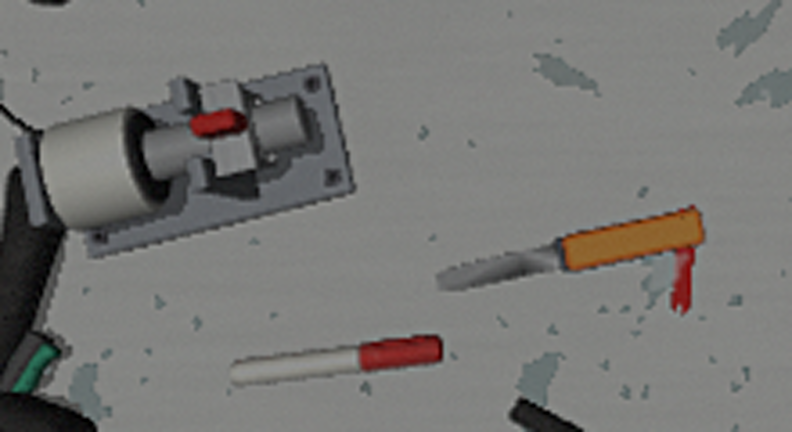

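View pics/sc0c.png

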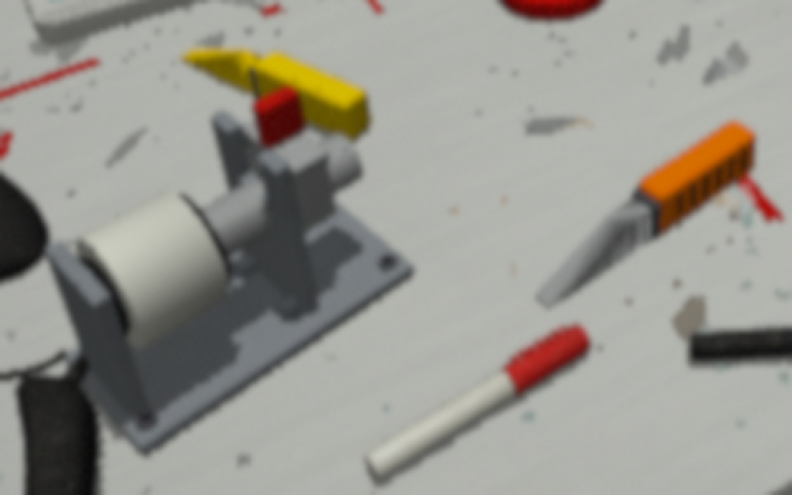

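```bash
python3 - <<'E'
from h import *
im,d,T,K=load('top0'); P=pts(d,T,K)
q=P[180:245,70:175].reshape(-1,3)
o=np.array([550,73.]); th=np.radians(13.3); dx=np.array([-np.sin(th),np.cos(th)]); dy=np.array([-dx[1],dx[0]])
for it in range(3):
    L=(q[:,:2]-o)@np.c_[dx,dy]
    base=(q[:,2]>6)&(q[:,2]<15)&(L[:,0]>-60)&(L[:,0]<140)&(abs(L[:,1])<60)
    r=cv2.minAreaRect(q[base][:,:2].astype(np.float32)); print('base',r, L[base].min(0).round(1),L[base].max(0).round(1))
    sp=(abs(L[:,1])<14)&(((L[:,0]>27)&(L[:,0]<55))|((L[:,0]>-36)&(L[:,0]<-16)))&(q[:,2]>76)&(q[:,2]<96)
    # axis: fit circle z=75, r=16 in y ; use mean of symmetric: quadratic fit z vs y per segment
    for lo,hi in [(-36,-16),(27,55),(65,115)]:
        zz=(60,96) if hi<60 else (80,113)
        s=(L[:,0]>lo)&(L[:,0]<hi)&(q[:,2]>zz[0])&(q[:,2]<zz[1])&(abs(L[:,1])<(16 if hi<60 else 30))
        c=np.polyfit(L[s][:,1],q[s][:,2],2); print(lo,s.sum(),'ycrest',-c[1]/2/c[0],'ztop',np.polyval(c,-c[1]/2/c[0]), 'yrange',np.percentile(L[s][:,1],[2,98]))
    break
for zlo,zhi,n in [(133,150,'tab'),(108,122,'bridge/bracket')]:
    s=(q[:,2]>zlo)&(q[:,2]<zhi); print(n,L[s].min(0).round(1),L[s].max(0).round(1),q[s].mean(0))
# free end edge of spindle
s=(abs(L[:,1])<6)&(q[:,2]>82)&(q[:,2]<95);print('free end x', np.percentile(L[s][:,0],[0,1,2,5]))
# roll/bracket extents
s=(q[:,2]>95)&(L[:,0]>30);print('roll x',np.percentile(L[s][:,0],[1,50,99]),'y',np.percentile(L[s][:,1],[1,99]))
st=monitor.get_state(); Rm=R.from_rotvec(st['orientation']).as_matrix(); print(Rm.round(3))
# wedge nose
im2=im
m=(P[...,2]>2.5); w=np.zeros_like(m); w[232:256,185:266]=1; m&=w
e=np.array([-.191,.982]); L2=(P[m][:,:2]-np.array([481.7,-167.4]))@np.c_[e,[-e[1],e[0]]]
ok=abs(L2[:,1])<16; print('wedge along',np.percentile(L2[ok][:,0],[0.2,1,99,99.8]))
for a in range(-45,140,15):
    s=ok&(L2[:,0]>a)&(L2[:,0]<a+15); print(a,L2[s][:,1].mean().round(1),L2[s][:,1].min().round(1),L2[s][:,1].max().round(1),np.median(P[m][s][:,2]).round(1))
E
```

```text
base ((539.9224853515625, 117.16041564941406), (90.31856536865234, 180.4973602294922), 13.344451904296875) [-45.  -45.6] [135.5  44.8]
-36 132 ycrest -1.0725123965875116 ztop 91.63903427738073 yrange [-14.74761268  14.94177041]
27 161 ycrest -0.7935463935711875 ztop 91.33084179723201 yrange [-14.29815304  14.97139993]
65 618 ycrest -0.38523895660896645 ztop 109.43999945248696 yrange [-28.14598017  29.16053913]
tab [-12.6  -6. ] [13.6  5.8] [549.82586951  72.28643072 141.26207643]
bridge/bracket [-12.4 -33.6] [112.9  33.9] [541.36096831 105.10942993 111.91442942]
free end x [-37.80004451 -37.70395167 -37.44024513 -35.55647237]
roll x [ 58.57806876  91.17961527 128.42468512] y [-27.7707386   27.33045167]
[[ 0.964 -0.001  0.265]
 [-0.265 -0.001  0.964]
 [-0.    -1.    -0.002]]
wedge along [-43.53144321 -41.5156094  133.18175495 135.09772321]
-45 5.4 -2.9 15.9 36.0
-30 3.4 -6.2 14.4 36.5
-15 2.4 -9.3 14.3 36.1
0 0.3 -13.4 15.8 35.7
15 0.5 -14.5 15.1 36.0
30 0.6 -13.7 14.9 35.8
45 -0.3 -13.8 14.8 28.1
60 0.5 -7.7 9.5 26.5
75 0.0 -7.9 7.8 23.6
90 -1.0 -15.4 7.8 16.9
105 -1.7 -15.5 10.1 11.5
120 -0.5 -15.2 11.5 6.3
135 5.2 -0.5 14.1 2.7
```

The tape and tube clamp are well away from the work. Holder fit: origin (550.2,73.2), axis at 13.35°, and the base, roll and tab sizes all match. The wedge handle is at (481.7,-167.4), pointing at 11°, with the nose 135 mm ahead and a handle top z of 36. That fits the description, and it's orange rather than yellow (confirmed in the crop). First I'll turn the tool.

```bash
python3 -m handwheel '{"delta_pos":[[0,0,0],[0,0,0],[0,0,0],[0,0,0],[0,0,0],[0,0,0]],"rot":[[0,0.18,0],[0,0.18,0],[0,0.18,0],[0,0.18,0],[0,0.18,0],[0,0.18,0]]}' 0.6 60
cat >> h.py <<'E'
ho=np.array([550.2,73.2,0]); th=np.radians(13.35); hx=np.array([-np.sin(th),np.cos(th),0])
def go(target,xdir=None):
    st=monitor.get_state(); Rm=R.from_rotvec(st['orientation']).as_matrix()
    print('t',round(st['t'],2),'pos',st['tool_pos'].round(1),'yaw',np.degrees(np.arctan2(Rm[1,0],Rm[0,0])).round(2),'x',Rm[:,0].round(3),'y',Rm[:,1].round(3),'F',st['force'].round(1),'gap',round(st['finger_gap'],3),'q',st['qpos'].round(2))
    if target is not None: print('delta tool cm',(Rm.T@(np.array(target)-st['tool_pos'])/10).round(3))
    if xdir is not None:
        x=np.append(np.array(xdir[:2],float),0); x/=np.linalg.norm(x); y=np.array([0,0,-1.]); G=np.c_[x,y,np.cross(x,y)]
        print('rot',R.from_matrix(Rm.T@G).as_rotvec().round(4))
E
python3 -c "
from h import *
go([481.7,-167.4,200],[.191,-.982])"
```

```text
t: 0.9
tool_pos: [171.3, 624.8, 224.2]
orientation: [-1.299, 1.069, -1.073]
force: [-0.4, 0.0, -0.3]
finger_gap: 0.601
t 0.9 pos [171.3 624.8 224.2] yaw -79.26 x [ 0.186 -0.982  0.006] y [-0.002 -0.007 -1.   ] F [-0.4  0.  -0.3] gap 0.601 q [1.22 0.13 1.66 0.   1.37 1.03]
delta tool cm [83.604  2.885 15.743]
rot [ 0.0037 -0.0046  0.0062]
```

```bash
python3 -m handwheel '{"delta_pos":[[6,0,1.12],[6,0,1.12],[6,0,1.12],[6,0,1.12],[6,0,1.12],[6,0,1.12],[6,0,1.12],[6,0,1.12],[6,0,1.12],[6,0,1.12]],"rot":[[0,0,0],[0,0,0],[0,0,0],[0,0,0],[0,0,0],[0,0,0],[0,0,0],[0,0,0],[0,0,0],[0,0,0]]}'
python3 -c "
from h import *
go([481.7,-167.4,200],[.191,-.982])"
```

```text
t: 2.15
tool_pos: [396.1, 44.1, 225.6]
orientation: [-1.303, 1.059, -1.071]
force: [0.2, 0.5, -0.4]
finger_gap: 0.602
t 2.15 pos [396.1  44.1 225.6] yaw -78.78 x [ 0.195 -0.981  0.01 ] y [ 0.001 -0.01  -1.   ] F [ 0.2  0.5 -0.4] gap 0.602 q [-0.02 -0.48  2.18 -0.01  1.44 -0.21]
delta tool cm [22.383  2.78   4.278]
rot [0.0009 0.0038 0.0102]
```

```bash
python3 -m handwheel '{"delta_pos":[[5.6,0.7,1.07],[5.6,0.7,1.07],[5.6,0.7,1.07],[5.6,0.7,1.07]],"rot":[[0,0,0.003],[0,0,0.003],[0,0,0.003],[0,0.003,0.002]]}'
python3 - <<'E'
from h import *
go([481.7,-167.4,100],[.191,-.982])
grab('top','top1');grab('wrist','wrist1');grab('scene','scene1')
E
```

```text
t: 2.65
tool_pos: [483.0, -176.0, 199.2]
orientation: [-1.29, 1.066, -1.07]
force: [0.2, 0.4, 0.8]
finger_gap: 0.599
t 2.65 pos [ 483.  -176.   199.2] yaw -79.13 x [ 0.189 -0.982 -0.   ] y [ 0.004  0.001 -1.   ] F [0.2 0.4 0.8] gap 0.599 q [-0.46 -0.16  1.98  0.    1.32 -0.65]
delta tool cm [-8.630e-01  9.918e+00 -6.000e-03]
rot [-0.0037 -0.0024 -0.0004]
```

View pics/wrist1.png

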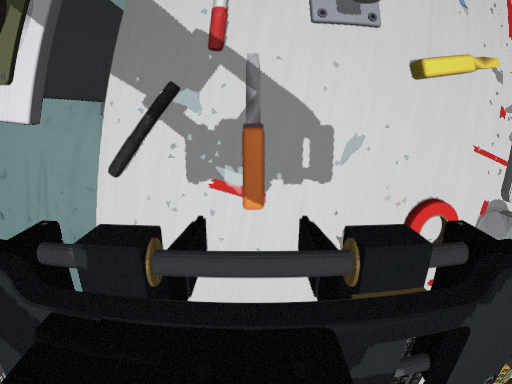

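In the wrist view the handle (253,168) sits between the fingers (203 and 303), aligned along the tool x. I'll go down onto it.

```bash
python3 -m handwheel '{"delta_pos":[[-0.4,5,0],[-0.4,5,0],[0,4,0],[0,2.5,0],[0,0,0]],"rot":[[0,0,0],[-0.003,0,0],[0,0,0],[0,0,0],[0,0,0]]}'
python3 - <<'E'
from h import *
go([481.7,-167.4,19],[.191,-.982])
E
```

```text
t: 3.42
tool_pos: [480.8, -162.6, 31.2]
orientation: [-1.292, 1.067, -1.067]
force: [-0.9, 0.4, 1.1]
finger_gap: 0.603
t 3.42 pos [ 480.8 -162.6   31.2] yaw -79.05 x [ 0.19  -0.982 -0.002] y [ 0.001  0.002 -1.   ] F [-0.9  0.4  1.1] gap 0.603 q [-0.43  0.02  2.12  0.    1.   -0.63]
delta tool cm [ 0.489  1.215 -0.008]
rot [-0.0012 -0.0009 -0.0016]
```

```bash
python3 -m handwheel '{"delta_pos":[[0.4,0.8,0],[0,0.4,0],[0,0,0]],"rot":[[0,0,0],[0,0,0],[0,0,0]]}'
python3 - <<'E'
from h import *
go([481.7,-167.4,18.5],[.191,-.982])
E
```

```text
t: 3.8
tool_pos: [484.0, -166.7, 22.2]
orientation: [-1.29, 1.061, -1.07]
force: [-0.6, -0.4, 0.7]
finger_gap: 0.599
t 3.8 pos [ 484.  -166.7   22.2] yaw -78.96 x [ 0.192 -0.981  0.002] y [ 0.006 -0.001 -1.   ] F [-0.6 -0.4  0.7] gap 0.599 q [-0.44  0.04  2.11  0.    0.98 -0.63]
delta tool cm [ 0.02   0.368 -0.237]
rot [-0.0062  0.0006  0.0018]
```

```bash
python3 -m handwheel '{"delta_pos":[[0,0.3,-0.1],[0,0,0]],"rot":[[-0.004,0,0],[0,0,0]]}'
python3 -c "
from h import *
for i in range(4): go([481.7,-167.4,18.5],[.191,-.982])"
python3 -m handwheel '{"delta_pos":[[0,0,0],[0,0,0],[0,0,0],[0,0,0],[0,0,0]],"rot":[[0,0,0],[0,0,0],[0,0,0],[0,0,0],[0,0,0]]}' 0 60
python3 -c "
from h import *
go([481.7,-167.4,18.5],[.191,-.982])"
```

```text
t: 4.05
tool_pos: [483.8, -167.4, 20.2]
orientation: [-1.293, 1.062, -1.07]
force: [-0.2, 0.1, -0.2]
finger_gap: 0.601
t 4.05 pos [ 483.8 -167.4   20.2] yaw -78.97 x [ 0.191 -0.982  0.003] y [ 0.004 -0.002 -1.   ] F [-0.2  0.1 -0.2] gap 0.601 q [-0.44  0.05  2.11 -0.    0.98 -0.63]
delta tool cm [-0.041  0.17  -0.203]
rot [-0.0037  0.0004  0.0031]
t 4.05 pos [ 483.8 -167.4   20.2] yaw -78.97 x [ 0.191 -0.982  0.003] y [ 0.004 -0.002 -1.   ] F [-0.2  0.1 -0.2] gap 0.601 q [-0.44  0.05  2.11 -0.    0.98 -0.63]
delta tool cm [-0.041  0.17  -0.203]
rot [-0.0037  0.0004  0.0031]
t 4.05 pos [ 483.8 -167.4   20.2] yaw -78.97 x [ 0.191 -0.982  0.003] y [ 0.004 -0.002 -1.   ] F [-0.2  0.1 -0.2] gap 0.601 q [-0.44  0.05  2.11 -0.    0.98 -0.63]
delta tool cm [-0.041  0.17  -0.203]
rot [-0.0037  0.0004  0.0031]
t 4.05 pos [ 483.8 -167.4   20.2] yaw -78.97 x [ 0.191 -0.982  0.003] y [ 0.004 -0.002 -1.   ] F [-0.2  0.1 -0.2] gap 0.601 q [-0.44  0.05  2.11 -0.    0.98 -0.63]
delta tool cm [-0.041  0.17  -0.203]
rot [-0.0037  0.0004  0.0031]
t: 4.68
tool_pos: [484.0, -167.6, 20.5]
orientation: [-1.293, 1.062, -1.071]
force: [0.2, -0.0, -0.5]
finger_gap: 0.249
t 4.67 pos [ 484.  -167.6   20.5] yaw -78.98 x [ 0.191 -0.982  0.003] y [ 0.005 -0.003 -1.   ] F [ 0.2 -0.  -0.5] gap 0.249 q [-0.44  0.05  2.11 -0.    0.98 -0.63]
delta tool cm [-0.065  0.202 -0.217]
rot [-0.004   0.0003  0.0034]
```

The gap of 23.7 mm matches the 24 mm handle, and TCP z = 20.5 puts the underside at 0. Now I'll lift and pre-position with the nose short of the spindle end.

```bash
python3 -m handwheel '{"delta_pos":[[0,-2,0],[0,-4,0],[0,-4,0],[0,-3.5,0],[0,0,0]],"rot":[[0,0,0],[0,0,0],[0,-0.02,0],[0,-0.02,0],[0,0,0]]}'
python3 - <<'E'
from h import *
go([597,-116.5,150],-hx)
E
```

```text
t: 5.3
tool_pos: [481.3, -166.4, 156.1]
orientation: [-1.311, 1.036, -1.035]
force: [0.2, 0.4, -1.4]
finger_gap: 0.247
t 5.3 pos [ 481.3 -166.4  156.1] yaw -76.63 x [ 0.231 -0.973 -0.   ] y [-0.001 -0.    -1.   ] F [ 0.2  0.4 -1.4] gap 0.247 q [-0.44 -0.13  2.03 -0.    1.24 -0.67]
delta tool cm [-2.177  0.598 12.414]
rot [ 0.0009  0.0004 -0.    ]
```

```bash
python3 -m handwheel '{"delta_pos":[[-0.7,0,4],[-0.7,0,4],[-0.7,0,4],[0,0.4,0.3],[0,0,0],[0,0,0]],"rot":[[0,0,0],[0,0,0],[0,0,0],[0,0,0],[0,0,0],[0,0,0]]}'
python3 - <<'E'
from h import *
go([597,-116.5,150],-hx)
for n in ['top','scene']: grab(n,n+'2')
E
```

```text
t: 6.05
tool_pos: [591.9, -115.3, 138.4]
orientation: [-1.318, 1.053, -1.025]
force: [-0.3, -0.1, -1.5]
finger_gap: 0.251
t 6.05 pos [ 591.9 -115.3  138.4] yaw -76.82 x [ 0.228 -0.974 -0.008] y [-0.018  0.004 -1.   ] F [-0.3 -0.1 -1.5] gap 0.251 q [-0.28  0.11  1.83 -0.    1.23 -0.51]
delta tool cm [ 0.226 -1.169  0.446]
rot [ 0.0169 -0.0028 -0.0078]
```

```bash
python3 - <<'E'
from h import *
a=load('top2')[0][150:270,70:290];b=load('scene2')[0][120:300,60:300]
cv2.imwrite('pics/c2.png',np.vstack([cv2.resize(a,(560,305),interpolation=2),cv2.resize(b,(560,280),interpolation=2)]))
E
```

```text
(no output)
```

View pics/c2.png

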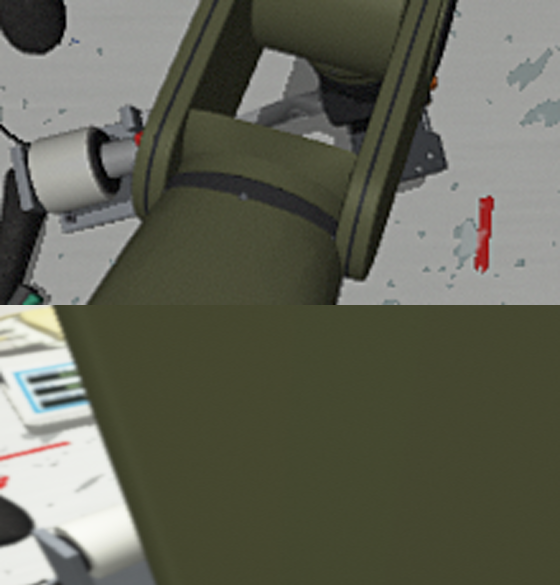

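The arm hides the work from both fixed cameras, so I'll correct the pose and use the wrist camera.

```bash
python3 -m handwheel '{"delta_pos":[[0.2,-0.8,0.4],[0,-0.2,0],[0,0,0]],"rot":[[0.013,-0.002,-0.006],[0.003,0,-0.002],[0,0,0]]}'
python3 - <<'E'
from h import *
go([597,-116.5,150],-hx)
im,d,p=grab('wrist','wrist3')
print(p)
E
```

```text
t: 6.52
tool_pos: [596.6, -117.4, 150.9]
orientation: [-1.309, 1.035, -1.04]
force: [-0.2, -0.0, -1.8]
finger_gap: 0.25
t 6.53 pos [ 596.6 -117.4  150.9] yaw -76.78 x [ 0.229 -0.974  0.002] y [ 0.003 -0.001 -1.   ] F [-0.2 -0.  -1.8] gap 0.25 q [-0.28  0.09  1.82 -0.    1.23 -0.51]
delta tool cm [-0.082  0.088  0.06 ]
rot [-0.0029 -0.0023  0.0022]
{'fx': 297.3186396354542, 'fy': 297.3186396354542, 'cx': 252.18867057267323, 'cy': 194.21919278818444, 'T': array([[ 9.73621313e-01,  2.20852099e-01,  5.73226687e-02,
         5.81638676e+02],
       [ 2.28157827e-01, -9.44937633e-01, -2.34599392e-01,
        -5.25444164e+01],
       [ 2.35457862e-03,  2.41489584e-01, -9.70400555e-01,
         3.06252643e+02],
       [ 0.00000000e+00,  0.00000000e+00,  0.00000000e+00,
         1.00000000e+00]])}
```

View pics/wrist3.png

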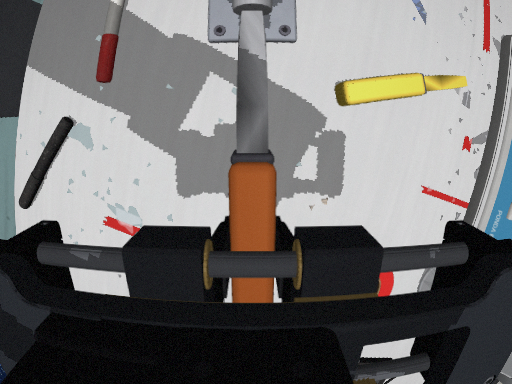

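```bash
cat >> h.py <<'E'
def fpts(d,T,K):
    v,u=np.mgrid[:d.shape[0],:d.shape[1]].astype(float)
    x=(u-K[2])/K[0];y=(v-K[3])/K[1];r=np.hypot(x,y)+1e-9
    t=np.tan(np.clip(r,0,1.5))
    P=np.stack([x/r*t*d,y/r*t*d,d],-1)
    return P@T[:3,:3].T+T[:3,3]
def loc(P): # holder frame
    hy=np.array([-hx[1],hx[0],0]); q=P-ho
    return np.stack([q@hx,q@hy,P[...,2]],-1)
E
python3 - <<'E'
from h import *
im,d,T,K=load('wrist3'); L=loc(fpts(d,T,K))
cv2.imwrite('pics/w3c.png',cv2.resize(im[0:170,190:320],None,fx=3.5,fy=3.5,interpolation=2))
for v in range(1,165,9):
    row=L[v]; s=(np.arange(512)>195)&(np.arange(512)<310)&(row[:,2]>60)&(d[v]>0)
    if s.sum(): u=np.nonzero(s)[0]; print(v,u.min(),u.max(),'x',row[s][:,0].mean().round(1),'y',row[s][:,1].min().round(1),row[s][:,1].max().round(1),'mid',row[s][:,1].mean().round(1),'z',np.median(row[s][:,2]).round(1))
E
```

```text
1 232 271 x -35.2 y -17.0 13.4 mid -1.8 z 88.1
10 233 271 x -38.8 y -17.2 12.7 mid -2.2 z 76.4
19 240 262 x -68.0 y -7.8 5.0 mid -1.4 z 135.2
28 239 264 x -74.6 y -9.1 5.5 mid -1.7 z 138.0
37 238 264 x -80.8 y -8.8 6.2 mid -1.4 z 140.2
46 238 265 x -86.9 y -9.1 5.9 mid -1.7 z 142.5
55 238 266 x -92.7 y -9.7 5.8 mid -1.9 z 144.7
64 238 266 x -98.3 y -9.4 5.6 mid -1.9 z 146.8
73 238 266 x -103.6 y -9.2 5.4 mid -1.9 z 149.1
82 237 267 x -108.7 y -9.7 5.9 mid -2.0 z 151.1
91 236 267 x -113.7 y -9.5 6.3 mid -1.6 z 152.8
100 236 267 x -118.5 y -9.4 6.2 mid -1.6 z 154.8
109 236 267 x -123.2 y -9.4 6.1 mid -1.6 z 155.8
118 236 267 x -127.7 y -9.3 6.2 mid -1.6 z 155.7
127 236 267 x -132.3 y -9.4 6.3 mid -1.6 z 155.5
136 237 267 x -136.8 y -9.3 5.8 mid -1.8 z 155.8
145 237 268 x -141.4 y -9.9 5.8 mid -2.1 z 155.9
154 232 272 x -145.7 y -11.7 8.3 mid -1.8 z 158.5
163 232 273 x -149.9 y -12.2 8.3 mid -2.0 z 161.6
```

View pics/w3c.png

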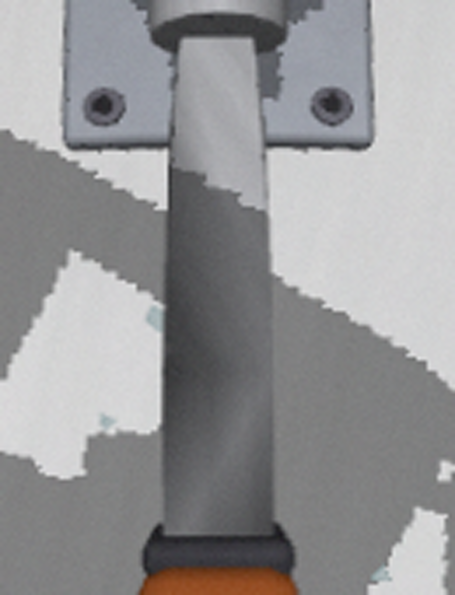

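Wedge mid-width and spindle crest agree to about 0.3 mm in the wrist view (y -1.7 against -2.0), and the nose is at holder x ≈ -63. I'll lower it, then go forward over the spindle's free end.

```bash
python3 -m handwheel '{"delta_pos":[[0,1.4,0],[0,1.4,0],[0,0,0],[-1,0,0],[-1,0,0],[-1,0,0],[-0.5,0,0],[0,0,0]],"rot":[[0,0,0],[0,0,0],[0,0,0],[0,0,0],[0,0,0],[0,0,0],[0,0,0],[0,0,0]]}'
python3 - <<'E'
from h import *
t=ho+[1.8,0,0]-hx*156; t[2]=117
go(t,-hx); st=monitor.get_state(); l=loc(st['tool_pos']-[1.8,0,0]); print('nose x,y,bottom z',l[0]+133,l[1],l[2]-20.5)
im,d,p=grab('wrist','wrist4')
E
```

```text
t: 7.58
tool_pos: [587.7, -80.0, 120.3]
orientation: [-1.309, 1.035, -1.039]
force: [-0.3, -1.0, -1.5]
finger_gap: 0.249
t 7.58 pos [587.7 -80.  120.3] yaw -76.71 x [ 0.23  -0.973  0.001] y [ 0.002 -0.001 -1.   ] F [-0.3 -1.  -1.5] gap 0.249 q [-0.23  0.09  1.88 -0.    1.17 -0.46]
delta tool cm [-0.129  0.331  0.059]
rot [-0.0021 -0.0011  0.0013]
nose x,y,bottom z -24.287260880267553 0.5991960431947094 99.807800808779
```

View pics/wrist4.png

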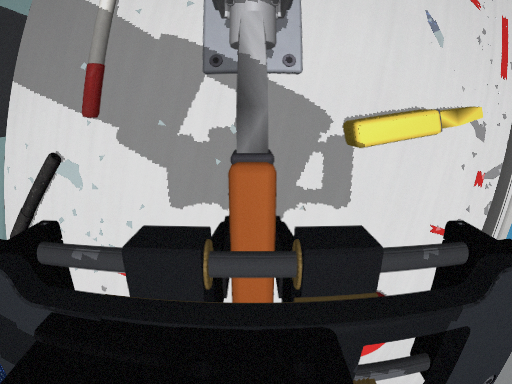

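Aligned over the spindle at (252,15). I'll lower in small steps until it touches.

```bash
cat > s.py <<'E'
from h import *
st=monitor.get_state(); l=loc(st['tool_pos']-[1.8,0,0]); hy=np.array([-hx[1],hx[0],0]); F=st['force']
Rm=R.from_rotvec(st['orientation']).as_matrix(); x=-hx; y=np.array([0,0,-1.]); G=np.c_[x,y,np.cross(x,y)]
print('t',round(st['t'],2),'nose x,y,bot',(l+[133,0,-20.5]).round(1),'F xyz(holder)',(F@hx).round(1),(F@hy).round(1),F[2].round(1),'gap',round(st['finger_gap'],3),'rot',R.from_matrix(Rm.T@G).as_rotvec().round(4))
E
python3 -m handwheel '{"delta_pos":[[0,0.4,0],[0,0.2,0],[0,0,0]],"rot":[[0,0,0],[0,0,0],[0,0,0]]}'; python3 s.py
```

```text
t: 8.0
tool_pos: [587.9, -80.8, 113.9]
orientation: [-1.309, 1.035, -1.04]
force: [-0.3, 0.5, -2.1]
finger_gap: 0.251
t 8.0 nose x,y,bot [-25.1   0.6  93.4] F xyz(holder) 0.5 0.2 -2.1 gap 0.251 rot [-0.0022 -0.0021  0.0016]
```

```bash
python3 -m handwheel '{"delta_pos":[[0,0.1,0],[0,0.1,0]],"rot":[[0,0,0],[0,0,0]]}'; python3 s.py
```

```text
t: 8.25
tool_pos: [588.0, -81.1, 111.8]
orientation: [-1.309, 1.035, -1.04]
force: [0.2, -0.3, -2.3]
finger_gap: 0.25
t 8.25 nose x,y,bot [-25.4   0.6  91.3] F xyz(holder) -0.3 -0.2 -2.3 gap 0.25 rot [-0.0021 -0.0025  0.0017]
```

```bash
python3 -m handwheel '{"delta_pos":[[0,0.1,0],[0,0,0]],"rot":[[0,0,0],[0,0,0]]}'; python3 s.py
```

```text
t: 8.5
tool_pos: [588.2, -81.1, 111.2]
orientation: [-1.308, 1.035, -1.04]
force: [-0.3, -0.7, -0.8]
finger_gap: 0.247
t 8.5 nose x,y,bot [-25.5   0.4  90.7] F xyz(holder) -0.6 0.5 -0.8 gap 0.247 rot [-0.0026 -0.0026  0.0016]
```

Contact at z ≈ 91, where the spindle top should be. Sliding along +x.

```bash
python3 -m handwheel '{"delta_pos":[[-0.6,0,0],[-0.6,0.02,0],[-0.6,0.02,0],[0,0,0]],"rot":[[0,-0.002,0],[0,0,0],[0,0,0],[0,0,0]]}'; python3 s.py
```

```text
t: 9.0
tool_pos: [584.2, -62.1, 111.3]
orientation: [-1.308, 1.033, -1.039]
force: [-0.4, -1.3, -0.2]
finger_gap: 0.249
t 9.0 nose x,y,bot [-6.1 -0.1 90.8] F xyz(holder) -1.2 0.7 -0.2 gap 0.249 rot [-0.0039 -0.0003  0.0019]
```

```bash
python3 -m handwheel '{"delta_pos":[[-0.6,0.02,0],[-0.6,0.02,0],[-0.6,0.02,0],[0,0,0]],"rot":[[0,0,0],[0,0,0],[0,0,0],[0,0,0]]}'; python3 s.py; python3 -c "
from h import *
im,d,p=grab('wrist','wrist5'); cv2.imwrite('pics/w5c.png',cv2.resize(im[0:170,170:340],None,fx=3.4,fy=3.4,interpolation=2))"
```

```text
t: 9.5
tool_pos: [581.7, -47.1, 112.4]
orientation: [-1.312, 1.025, -1.046]
force: [-0.0, 0.5, -0.3]
finger_gap: 0.248
t 9.5 nose x,y,bot [ 9.1 -1.1 91.9] F xyz(holder) 0.5 -0.1 -0.3 gap 0.248 rot [-0.0069  0.0007  0.0111]
```

View pics/w5c.png

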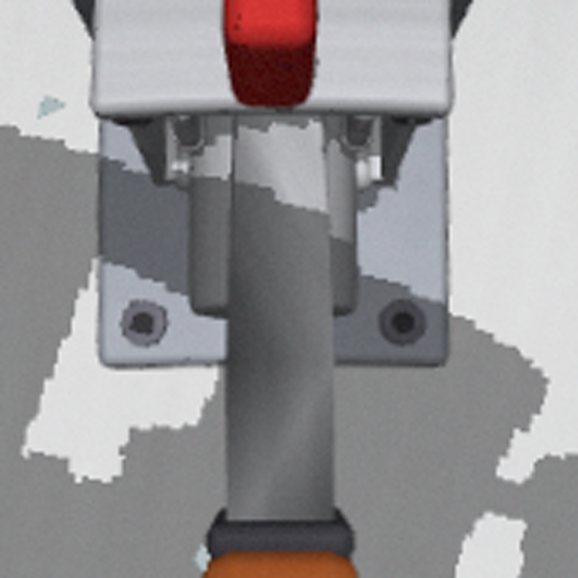

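The wedge is centred between the ribs, with the nose under the crossbar (crop (280,125)). The tail is pitched up slightly (0.011), so I'll correct that while pushing.

```bash
python3 -m handwheel '{"delta_pos":[[-0.6,0.06,0.05],[-0.6,0.06,0.05],[-0.6,0.04,0],[-0.6,0.04,0]],"rot":[[-0.003,0,0.006],[-0.003,0,0.005],[0,0,0.003],[0,0,0.003]]}'; python3 s.py
```

```text
t: 10.05
tool_pos: [581.7, -35.1, 113.8]
orientation: [-1.321, 1.016, -1.052]
force: [2.7, -12.7, 0.5]
finger_gap: 0.246
t 10.05 nose x,y,bot [20.8 -3.9 93.3] F xyz(holder) -13.0 0.3 0.5 gap 0.246 rot [-0.0065  0.0039  0.0225]
```

```bash
python3 -m handwheel '{"delta_pos":[[-0.6,0.12,-0.15],[-0.6,0.12,-0.15],[-0.6,0.1,-0.1],[-0.6,0.1,-0.1]],"rot":[[-0.004,0.002,0.015],[-0.004,0.002,0.015],[-0.002,0,0.012],[0,0,0.01]]}'; python3 s.py
```

```text
t: 10.55
tool_pos: [575.8, -22.8, 110.9]
orientation: [-1.304, 1.037, -1.033]
force: [2.7, -8.1, -0.1]
finger_gap: 0.248
t 10.55 nose x,y,bot [34.1 -1.  90.4] F xyz(holder) -8.5 -0.7 -0.1 gap 0.248 rot [-0.0036  0.0004 -0.0059]
```

```bash
python3 -m handwheel '{"delta_pos":[[-0.6,0.04,-0.05],[-0.6,0.04,-0.05],[-0.6,0.04,-0.05]],"rot":[[-0.002,0,0.004],[-0.002,0,0.005],[0,0,0.006]]}'; python3 s.py;  python3 -c "
from h import *
im,d,p=grab('wrist','wrist6'); cv2.imwrite('pics/w6c.png',cv2.resize(im[0:170,170:340],None,fx=3.4,fy=3.4,interpolation=2))"; python3 s.py
```

```text
t: 10.92
tool_pos: [572.2, -9.9, 110.8]
orientation: [-1.302, 1.039, -1.029]
force: [1.5, -4.8, -0.2]
finger_gap: 0.248
t 10.93 nose x,y,bot [47.5 -0.5 90.3] F xyz(holder) -5.0 -0.3 -0.2 gap 0.248 rot [-0.0027  0.0006 -0.0101]
t 10.97 nose x,y,bot [48.3 -0.4 90.2] F xyz(holder) -1.9 0.4 0.2 gap 0.249 rot [-0.0024  0.0005 -0.0116]
```

View pics/w6c.png

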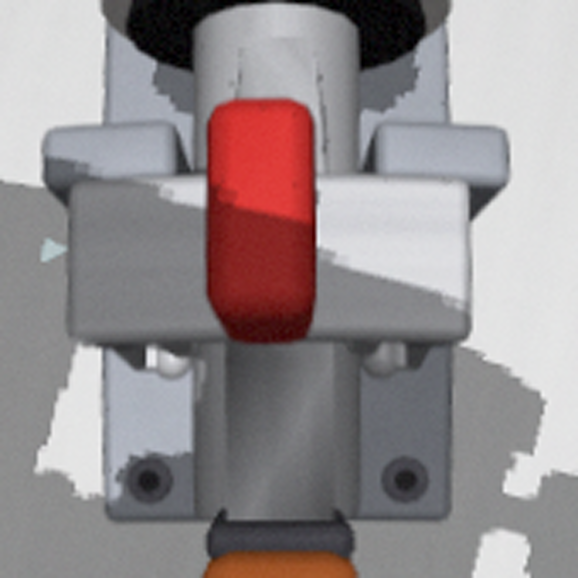

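```bash
python3 - <<'E'
from h import *
im,d,T,K=load('wrist6'); L=loc(fpts(d,T,K))
hsv=cv2.cvtColor(im,cv2.COLOR_BGR2HSV)
m=(hsv[...,1]>150)&((hsv[...,0]<6)|(hsv[...,0]>174)); m[105:]=0; m[:,:220]=0; m[:,275:]=0
q=L[m]; t=q[q[:,2]>np.percentile(q[:,2],97)-4]; print('tab top z',np.percentile(q[:,2],[5,50,90,98]),t.mean(0),t.min(0),t.max(0))
for v in range(0,32,2): print(v,L[v,253].round(1),L[v,234].round(1),im[v,253],d[v,253])
E
```

```text
tab top z [153.59475993 158.4233644  159.54494279 160.20430158] [  2.10169969  -0.63521449 158.77585258] [-21.29064819  -6.35637999 156.01767991] [ 15.31149751   5.15386542 266.96048237]
0 [57.1 -3.4 92.1] [57.4  8.1 91.9] [66 65 65] 152.15645
2 [56.8 -3.4 89.6] [57.   8.2 89.4] [202 198 196] 154.67166
4 [55.  -3.4 90.6] [56.6  8.3 87.2] [200 196 193] 154.17813
6 [54.1 -3.4 89.3] [55.6  8.4 86.2] [201 198 196] 155.57257
8 [52.2 -3.4 90.4] [54.3  8.4 85.9] [201 197 197] 154.93156
10 [51.1 -3.4 89.9] [52.7  8.3 86.2] [199 194 192] 155.71696
12 [47.7 -3.3 94.8] [51.1  8.3 86.8] [181 177 178] 151.74359
14 [46.5 -3.3 94.6] [49.1  8.2 88.3] [188 184 182] 152.22249
16 [44.9 -3.3 95.3] [48.9  8.3 85.3] [190 188 185] 151.90915
18 [43.1 -3.3 96.5] [47.6  8.3 85. ] [192 186 187] 151.11633
20 [41.1 -3.3 98.3] [45.5  8.2 86.8] [193 187 186] 149.87773
22 [39.8 -3.3 98.4] [44.4  8.2 86.1] [191 187 184] 150.00883
24 [38.6 -3.3 98.2] [42.9  8.2 86.3] [191 188 186] 150.50233
26 [36.8 -3.3 99.7] [41.2  8.1 87.4] [189 184 182] 149.49298
28 [35.6 -3.3 99.4] [40.1  8.2 86.7] [152 148 169] 149.9983
30 [ 15.1  -3.  157.5] [39.   8.2 85.7] [ 40  41 183] 98.21924
```

The nose is about 8.5 mm short of the disc (x ≈ 49.5). The tab top is at about 159, up 16 mm. Another 4 to 5 mm.

```bash
python3 -m handwheel '{"delta_pos":[[-0.45,0,0],[0,0,0],[0,0,0],[0,0,0]],"rot":[[0,0,-0.006],[0,0,0],[0,0,0],[0,0,0]]}'; python3 s.py;  python3 - <<'E'
from h import *
im,d,p=grab('wrist','wrist7'); cv2.imwrite('pics/w7c.png',cv2.resize(im[0:170,170:340],None,fx=3.4,fy=3.4,interpolation=2))
im,d,T,K=load('wrist7'); L=loc(fpts(d,T,K))
hsv=cv2.cvtColor(im,cv2.COLOR_BGR2HSV)
m=(hsv[...,1]>150)&((hsv[...,0]<6)|(hsv[...,0]>174)); m[105:]=0; m[:,:220]=0; m[:,275:]=0
q=L[m]; print('tab top z',np.percentile(q[:,2],[5,50,90,98]))
for v in range(0,12,1): print(v,L[v,253].round(1))
E
```

```text
t: 11.48
tool_pos: [570.9, -3.7, 111.1]
orientation: [-1.305, 1.037, -1.032]
force: [0.7, -1.5, 0.6]
finger_gap: 0.252
t 11.47 nose x,y,bot [53.8 -0.6 90.6] F xyz(holder) -1.6 -0.3 0.6 gap 0.252 rot [-0.0028  0.0008 -0.0061]
tab top z [159.31561135 161.01100281 161.97396478 162.58188847]
0 [ 58.8  -3.4 102.1]
1 [ 57.5  -3.4 103.6]
2 [ 57.8  -3.4 101.4]
3 [ 57.2  -3.4 101.2]
4 [57.4 -3.4 99.1]
5 [57.4 -3.4 97.6]
6 [56.8 -3.4 97.6]
7 [57.2 -3.4 94.9]
8 [57.3 -3.4 93. ]
9 [57.3 -3.4 91.5]
10 [57.2 -3.4 89.8]
11 [54.9 -3.4 93.9]
```

View pics/w7c.png

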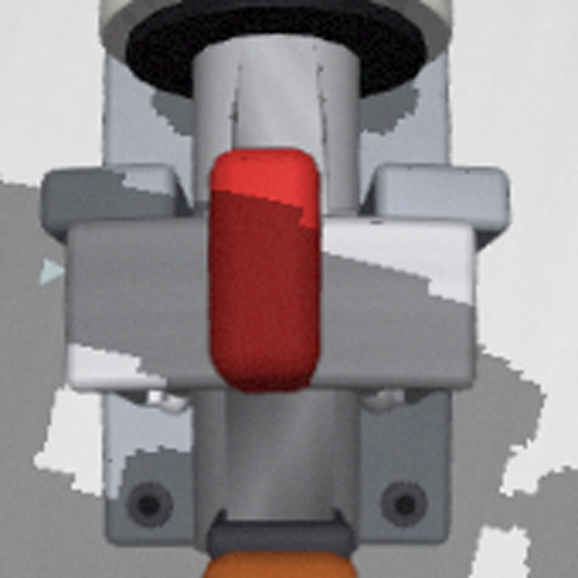

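The nose is at x ≈ 54.5, about 2.5 to 3 mm from the disc. The tab top is at 162, up 19 mm, with the gripper off the clip. Now I'll withdraw the wedge slowly and watch the clip.

```bash
python3 -m handwheel '{"delta_pos":[[0.4,0,0],[0.6,0,0],[0.6,0,0],[0.6,0,0],[0,0,0]],"rot":[[0,0,-0.005],[0,0,0],[0,0,0],[0,0,0],[0,0,0]]}'; python3 s.py;  cat > tab.py <<'E'
from h import *
import sys
tag=sys.argv[1]
im,d,p=grab('wrist',tag); cv2.imwrite(f'pics/{tag}c.png',cv2.resize(im[0:240,130:380],None,fx=2.4,fy=2.4,interpolation=2))
im,d,T,K=load(tag); L=loc(fpts(d,T,K))
hsv=cv2.cvtColor(im,cv2.COLOR_BGR2HSV)
m=(hsv[...,1]>150)&((hsv[...,0]<6)|(hsv[...,0]>174))&(L[...,2]>120)&(L[...,2]<230)&(abs(L[...,0])<45)&(abs(L[...,1])<30)
m=cv2.erode(m.astype(np.uint8),np.ones((3,3)))>0
q=L[m]; print(len(q),'tab z pct',np.percentile(q[:,2],[5,50,90,98]).round(1)); t=q[q[:,2]>np.percentile(q[:,2],90)-3]; print('top face centre',t.mean(0).round(1),t.min(0).round(1),t.max(0).round(1))
E
python3 tab.py wrist8; python3 s.py
```

```text
t: 12.15
tool_pos: [575.9, -25.5, 110.8]
orientation: [-1.306, 1.037, -1.033]
force: [0.3, -0.2, 1.6]
finger_gap: 0.251
t 12.15 nose x,y,bot [31.5 -0.4 90.3] F xyz(holder) -0.3 -0.2 1.6 gap 0.251 rot [-0.0021 -0.0001 -0.0044]
1763 tab z pct [146.8 160.8 161.9 162.6]
top face centre [  0.   -1.1 161. ] [-10.2  -6.4 158.9] [ 11.2   4.3 163.9]
t 12.2 nose x,y,bot [31.5 -0.5 90.4] F xyz(holder) -1.0 0.6 1.0 gap 0.248 rot [-0.0022  0.0001 -0.0041]
```

View pics/wrist8c.png

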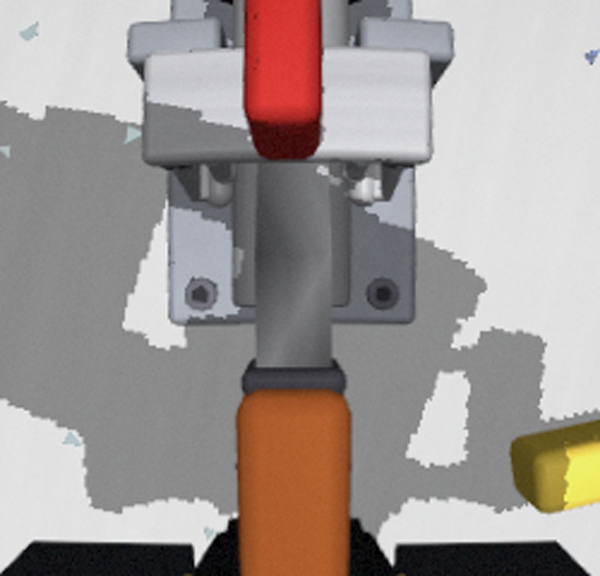

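The clip stays up (tab top 161.5) and in place as the wedge backs out. I'll continue withdrawing.

```bash
python3 -m handwheel '{"delta_pos":[[0.8,0,0],[0.8,0,0],[0.8,0,0],[0.8,0,0],[0.8,0,0],[1,0,0],[1,0,0],[1,0,0],[0.5,0,0],[0,0,0]],"rot":[[0,0,-0.003],[0,0,0],[0,0,0],[0,0,0],[0,0,0],[0,0,0],[0,0,0],[0,0,0],[0,0,0],[0,0,0]]}'; python3 s.py; python3 tab.py wrist9
```

```text
t: 13.45
tool_pos: [593.4, -104.1, 109.1]
orientation: [-1.31, 1.037, -1.035]
force: [-0.4, -0.3, -1.9]
finger_gap: 0.254
t 13.45 nose x,y,bot [-49.    0.7  88.6] F xyz(holder) -0.2 0.4 -1.9 gap 0.254 rot [ 0.0004 -0.0005 -0.0015]Traceback (most recent call last):
  File "tab.py", line 9, in <module>
    q=L[m]; print(len(q),'tab z pct',np.percentile(q[:,2],[5,50,90,98]).round(1)); t=q[q[:,2]>np.percentile(q[:,2],90)-3]; print('top face centre',t.mean(0).round(1),t.min(0).round(1),t.max(0).round(1))
                                     ~~~~~~~~~~~~~^^^^^^^^^^^^^^^^^^^^^
    return _quantile_unchecked(
        a, q, axis, out, overwrite_input, method, keepdims, weights)
    return _ureduce(a,
                    func=_quantile_ureduce_func,
    ...<5 lines>...
                    overwrite_input=overwrite_input,
                    method=method)
    r = func(a, **kwargs)
    result = _quantile(arr,
                       quantiles=q,
    ...<2 lines>...
                       out=out,
                       weights=wgt)
    slices_having_nans = np.isnan(arr[-1, ...])
                                  ~~~^^^^^^^^^
IndexError: index -1 is out of bounds for axis 0 with size 0
```

View pics/wrist9c.png

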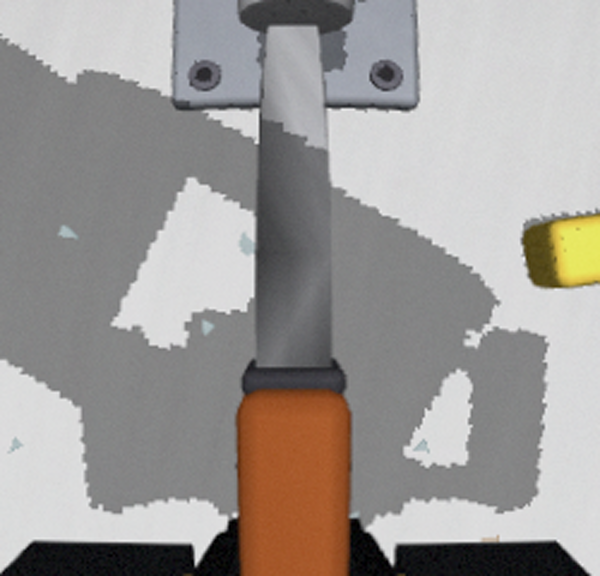

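The wedge is clear of the spindle (nose at x ≈ -49). I'll put it down near its original spot, a little further from the marker.

```bash
python3 -m handwheel '{"delta_pos":[[2.5,0,0],[1,0,-4],[1,0,-4],[0.5,1,-2],[0,0,0]],"rot":[[0,0,0],[0,0,0],[0,0,0],[0,0,0],[0,0,0]]}'; python3 - <<'E'
from h import *
go([500,-175,40],-hx)
E
```

```text
t: 14.12
tool_pos: [506.4, -181.6, 98.6]
orientation: [-1.312, 1.034, -1.036]
force: [0.4, -0.7, -0.7]
finger_gap: 0.25
t 14.12 pos [ 506.4 -181.6   98.6] yaw -76.58 x [ 0.232 -0.973  0.001] y [-0.    -0.002 -1.   ] F [ 0.4 -0.7 -0.7] gap 0.25 q [-0.44 -0.    2.01 -0.    1.13 -0.68]
delta tool cm [-0.795  5.859 -0.463]
rot [0.0006 0.0013 0.0014]
```

```bash
python3 -m handwheel '{"delta_pos":[[0,3,-0.4],[0,2.5,0],[0,0.5,0],[0,0,0]],"rot":[[0,0,0],[0,0,0],[0,0,0],[0,0,0]]}'; python3 -c "
from h import *
go([500,-175,20.5],-hx)"
```

```text
t: 14.62
tool_pos: [507.7, -185.1, 41.0]
orientation: [-1.31, 1.027, -1.042]
force: [0.3, 0.5, -1.3]
finger_gap: 0.247
t 14.62 pos [ 507.7 -185.1   41. ] yaw -76.57 x [ 0.232 -0.973  0.006] y [ 0.007 -0.005 -1.   ] F [ 0.3  0.5 -1.3] gap 0.247 q [-0.45  0.07  2.04 -0.    1.01 -0.68]
delta tool cm [-1.172  2.036 -0.523]
rot [-0.0059  0.0015  0.0065]
```

```bash
python3 -m handwheel '{"delta_pos":[[0,0.9,0],[0,0.6,0],[0,0.2,0],[0,0.1,0],[0,0,0]],"rot":[[-0.006,0,0.006],[0,0,0],[0,0,0],[0,0,0],[0,0,0]]}'; python3 -c "
from h import *
go([500,-175,20.5],-hx)"
```

```text
t: 15.25
tool_pos: [510.0, -185.9, 24.5]
orientation: [-1.311, 1.031, -1.038]
force: [-0.1, -0.2, -2.2]
finger_gap: 0.248
t 15.25 pos [ 510.  -185.9   24.5] yaw -76.53 x [ 0.233 -0.972  0.003] y [ 0.004 -0.002 -1.   ] F [-0.1 -0.2 -2.2] gap 0.248 q [-0.45  0.11  2.04 -0.    0.99 -0.68]
delta tool cm [-1.294  0.394 -0.724]
rot [-0.0031  0.0021  0.003 ]
```

```bash
python3 -m handwheel '{"delta_pos":[[0,0.3,0],[0,0.1,0],[0,0,0]],"rot":[[-0.003,0,0.003],[0,0,0],[0,0,0]]}'; python3 -c "
from h import *
go([500,-175,20.5],-hx)"
```

```text
t: 15.62
tool_pos: [510.3, -186.0, 20.7]
orientation: [-1.311, 1.034, -1.035]
force: [-0.3, -0.4, -1.5]
finger_gap: 0.248
t 15.62 pos [ 510.3 -186.    20.7] yaw -76.53 x [ 0.233 -0.973  0.   ] y [ 0. -0. -1.] F [-0.3 -0.4 -1.5] gap 0.248 q [-0.45  0.12  2.04  0.    0.99 -0.68]
delta tool cm [-1.31   0.016 -0.743]
rot [-0.0004  0.0021  0.0002]
```

Down at the same TCP height as the pick (20.7). I'll release partly, then rise.

```bash
python3 -m handwheel '{"delta_pos":[[0,0,0],[0,0,0],[0,0,0],[0,0,0]],"rot":[[0,0,0],[0,0,0],[0,0,0],[0,0,0]]}' 0.55; python3 -m handwheel '{"delta_pos":[[0,-2,0],[0,-5,0],[0,-5,0],[0,-5.5,0],[0,-5.5,0],[0,0,0]],"rot":[[0,0,0],[0,0,0],[0,0,0],[0,0,0],[0,0,0],[0,0,0]]}'
python3 - <<'E'
from h import *
go(ho+[1.8,0,230],-hx)
for n in ['top','scene','wrist']: grab(n,n+'10')
E
```

```text
t: 16.12
tool_pos: [511.1, -186.3, 21.6]
orientation: [-1.31, 1.032, -1.036]
force: [-0.2, 1.0, 0.3]
finger_gap: 0.543
t: 16.88
tool_pos: [509.9, -185.9, 258.2]
orientation: [-1.311, 1.034, -1.035]
force: [-0.8, -0.0, 0.1]
finger_gap: 0.546
t 16.88 pos [ 509.9 -185.9  258.2] yaw -76.54 x [ 0.233 -0.973  0.   ] y [ 0.001  0.    -1.   ] F [-0.8 -0.   0.1] gap 0.546 q [-0.45 -0.13  1.86  0.    1.42 -0.68]
delta tool cm [-24.217   2.823  10.119]
rot [-0.0006  0.0019  0.0001]
```

```bash
python3 - <<'E'
from h import *
a=load('top10')[0][150:290,50:290];b=load('scene10')[0][100:340,20:300]
cv2.imwrite('pics/c10.png',np.hstack([cv2.resize(a,(400,233),interpolation=2),cv2.resize(load('wrist10')[0],(310,233))]));cv2.imwrite('pics/s10.png',cv2.resize(b,(700,600),interpolation=2))
E
```

```text
(no output)
```

View pics/c10.png

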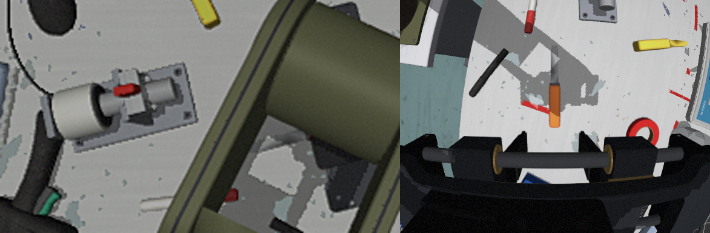

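View pics/s10.png

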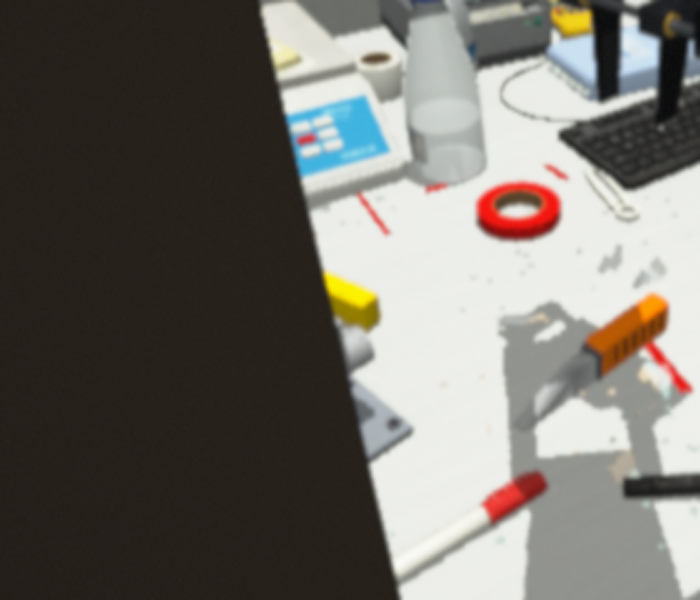

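The wedge lies flat on the bench and the clip still sits on the spindle in the top view. I'll measure the tab.

```bash
python3 - <<'E'
from h import *
im,d,T,K=load('top10'); P=pts(d,T,K); L=loc(P)
hsv=cv2.cvtColor(im,cv2.COLOR_BGR2HSV)
m=(hsv[...,1]>130)&((hsv[...,0]<6)|(hsv[...,0]>174))&(L[...,2]>120)&(L[...,2]<200)&(abs(L[...,0])<50)&(abs(L[...,1])<40)
q=L[m]; print(len(q),'mean',q.mean(0),q.min(0),q.max(0),cv2.minAreaRect(q[:,:2].astype(np.float32)), 'world',P[m].mean(0), np.percentile(q[:,2],[10,50,90]))
E
```

```text
94 mean [  1.22007533   1.77806345 158.76630535] [ -9.22497721 -10.61462583 131.41689938] [ 15.08937126   7.00949015 165.01403485] ((3.6920032501220703, 0.583867073059082), (15.261555671691895, 27.451143264770508), 73.58499145507812) world [548.18826977  73.97655324 158.76630535] [149.90472491 160.92234507 163.38137565]
```

The tab is still raised (top ≈ 162, centre ≈ (1,0.5) in the holder frame). I'll move above it, keeping height.

```bash
python3 -m handwheel '{"delta_pos":[[-5,0,2.1],[-5,0,2.1],[-5,0,2.1],[-5,0,2.1],[-4,0.8,1.7],[0,0.8,0],[0,0,0]],"rot":[[0,0,0],[0,0,0],[0,0,0],[0,0,0],[0,0,0],[0,0,0],[0,0,0]]}'; python3 - <<'E'
from h import *
go([551.3,74.1,200],-hx)
grab('wrist','wrist11')
E
```

```text
t: 17.9
tool_pos: [542.1, 79.4, 215.6]
orientation: [-1.33, 1.071, -1.009]
force: [0.9, -0.0, -0.1]
finger_gap: 0.55
t 17.9 pos [542.1  79.4 215.6] yaw -76.75 x [ 0.229 -0.973 -0.017] y [-0.041  0.008 -0.999] F [ 0.9 -0.  -0.1] gap 0.55 q [ 0.04 -0.07  1.87  0.01  1.38 -0.19]
delta tool cm [0.756 1.52  0.827]
rot [ 0.038  -0.0014 -0.0169]
```

View pics/wrist11.png

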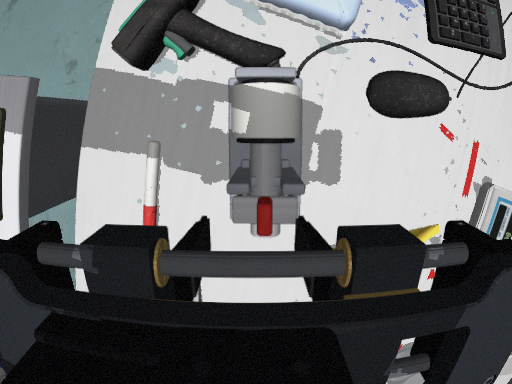

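```bash
python3 -m handwheel '{"delta_pos":[[0.7,0.3,0.6],[0,0.2,0.2],[0,0,0],[0,0,0]],"rot":[[0.03,0,-0.014],[0.008,0,-0.003],[0,0,0],[0,0,0]]}'; python3 - <<'E'
from h import *
go([551.3,74.1,200],-hx)
E
python3 tab.py wrist12
```

```text
t: 18.45
tool_pos: [552.5, 70.7, 210.9]
orientation: [-1.306, 1.037, -1.044]
force: [0.2, -0.0, -0.3]
finger_gap: 0.55
t 18.45 pos [552.5  70.7 210.9] yaw -77.05 x [ 0.224 -0.975  0.002] y [ 0.004 -0.001 -1.   ] F [ 0.2 -0.  -0.3] gap 0.55 q [ 0.03 -0.07  1.88 -0.    1.33 -0.19]
delta tool cm [-0.358  1.085 -0.041]
rot [-0.0041 -0.007   0.0019]
448 tab z pct [149.2 161.  162.  162.6]
top face centre [  4.5  -0.8 161.1] [ -7.6  -5.3 159.2] [ 15.5   3.6 163.2]
```

View pics/wrist12.png

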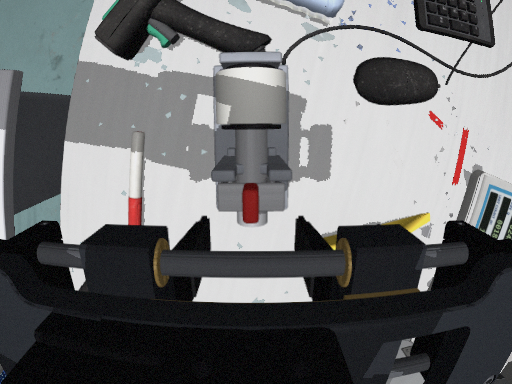

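The tab (251,203) is centred between the fingers (205 and 300). Descending.

```bash
python3 -m handwheel '{"delta_pos":[[-0.3,2,0],[0,2,0],[0,1,0],[0,0,0]],"rot":[[-0.003,-0.005,0.002],[0,0,0],[0,0,0],[0,0,0]]}'; python3 - <<'E'
from h import *
go([551.3,74.1,149.5],-hx)
E
```

```text
t: 19.0
tool_pos: [550.8, 74.1, 155.8]
orientation: [-1.311, 1.038, -1.035]
force: [0.2, 0.2, 0.2]
finger_gap: 0.55
t 19.0 pos [550.8  74.1 155.8] yaw -76.72 x [ 0.23  -0.973 -0.001] y [-0.002  0.    -1.   ] F [0.2 0.2 0.2] gap 0.55 q [ 0.04 -0.03  1.93  0.    1.24 -0.2 ]
delta tool cm [0.008 0.628 0.05 ]
rot [ 0.0018 -0.0012 -0.0008]
```

```bash
python3 -m handwheel '{"delta_pos":[[0,0.4,0.05],[0,0.2,0],[0,0,0]],"rot":[[0,0,0],[0,0,0],[0,0,0]]}'; python3 -m handwheel '{"delta_pos":[[0,0,0],[0,0,0],[0,0,0],[0,0,0],[0,0,0]],"rot":[[0,0,0],[0,0,0],[0,0,0],[0,0,0],[0,0,0]]}' 0 30;python3 s.py
```

```text
t: 19.38
tool_pos: [552.0, 74.3, 150.3]
orientation: [-1.31, 1.037, -1.036]
force: [-0.1, -0.5, -0.4]
finger_gap: 0.552
t: 20.0
tool_pos: [552.4, 74.2, 151.5]
orientation: [-1.309, 1.036, -1.037]
force: [-0.2, -0.9, 1.0]
finger_gap: 0.124
t 20.0 nose x,y,bot [133.8  -0.7 131. ] F xyz(holder) -0.8 0.4 1.0 gap 0.124 rot [-0.001  -0.0011 -0.    ]
```

The gap is 11.8 mm, so the tab is held. Lifting.

```bash
python3 -m handwheel '{"delta_pos":[[0,-0.5,0],[0,-0.8,0],[0,-1,0],[0,-1.5,0],[0,-2,0],[0,-3,0],[0,-3,0],[0,0,0]],"rot":[[0,0,0],[0,0,0],[0,0,0],[0,0,0],[0,0,0],[0,0,0],[0,0,0],[0,0,0]]}'; python3 - <<'E'
from h import *
st=go([535+2,-454,220],-hx)
im,d,p=grab('wrist','wrist13'); grab('top','top13');grab('scene','scene13')
E
```

```text
t: 21.0
tool_pos: [552.9, 74.4, 279.4]
orientation: [-1.306, 1.033, -1.039]
force: [0.5, -0.4, -1.0]
finger_gap: 0.125
t 21.0 pos [552.9  74.4 279.4] yaw -76.71 x [ 0.23  -0.973  0.   ] y [ 0.006  0.001 -1.   ] F [ 0.5 -0.4 -1. ] gap 0.125 q [ 0.04 -0.11  1.8   0.    1.45 -0.19]
delta tool cm [ 51.051   5.884 -13.734]
rot [-0.0056 -0.001   0.0005]
```

View pics/wrist13.png

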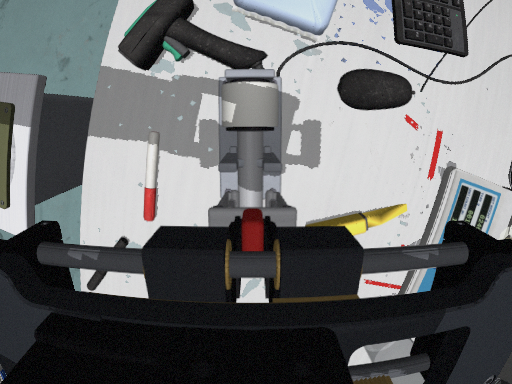

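The clip is off, held by the tab. Carrying it high to the dish.

```bash
python3 -m handwheel '{"delta_pos":[[3,0,-0.8],[5,0,-1.35],[5,0,-1.35],[5,0,-1.35],[5,0,-1.35],[5,0,-1.35],[5,0,-1.35],[5,0,-1.35],[5,0,-1.35],[0,0,0]],"rot":[[0,0,0],[0,0,0],[0,0,0],[0,0,0],[0,0,0],[0,0,0],[0,0,0],[0,0,0],[0,0,0],[0,0,0]]}'; python3 - <<'E'
from h import *
go([535+2,-454,200],[.957,-.29])
E
```

```text
t: 22.4
tool_pos: [528.8, -380.5, 248.4]
orientation: [-1.32, 1.065, -1.006]
force: [0.9, 0.4, -1.9]
finger_gap: 0.125
t 22.4 pos [ 528.8 -380.5  248.4] yaw -76.55 x [ 0.232 -0.972 -0.023] y [-0.033  0.016 -0.999] F [ 0.9  0.4 -1.9] gap 0.125 q [-0.7   0.14  1.6  -0.01  1.44 -0.94]
delta tool cm [ 7.446  4.693 -0.773]
rot [ 0.014  -1.0414 -0.0359]
```

```bash
python3 -m handwheel '{"delta_pos":[[4,0,-0.4],[3.4,0,-0.3],[0,0,0],[0,0,0],[0,0,0],[0,0,0],[0,0,0],[0,0,0],[0,0,0]],"rot":[[0.025,0,-0.02],[0,0,0],[0,-0.17,0],[0,-0.17,0],[0,-0.17,0],[0,-0.17,0],[0,-0.17,0],[0,-0.17,0],[0,0,0]]}'; python3 - <<'E'
from h import *
go([535+2,-454,200],[.957,-.29])
grab('wrist','wrist14');grab('scene','scene14');grab('top','top14')
E
```

```text
t: 23.52
tool_pos: [536.7, -443.0, 228.3]
orientation: [-1.537, 0.239, -0.197]
force: [-0.7, -0.0, -0.9]
finger_gap: 0.124
t 23.52 pos [ 536.7 -443.   228.3] yaw -15.94 x [ 0.961 -0.275 -0.03 ] y [-0.023  0.026 -0.999] F [-0.7 -0.  -0.9] gap 0.124 q [-0.77  0.24  1.51  0.    1.42 -2.06]
delta tool cm [ 0.413  2.803 -1.099]
rot [-0.0188  0.0157 -0.0298]
```

View pics/scene14.png

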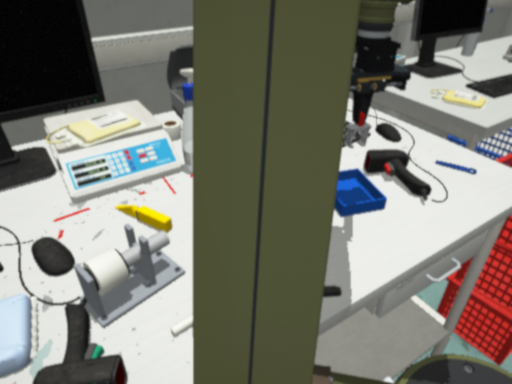

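View pics/wrist14.png

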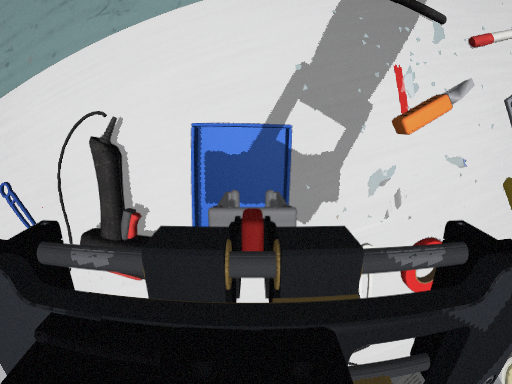

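The clip hangs upright over the dish. I'll correct the tilt and position, then lower (the feet should touch the dish floor at TCP z ≈ 76).

```bash
python3 -m handwheel '{"delta_pos":[[0.4,2,-1],[0,4,0],[0,4,0],[0,2,0],[0,0,0],[0,0,0]],"rot":[[-0.018,0.015,-0.028],[0,0,0],[0,0,0],[0,0,0],[0,0,0],[0,0,0]]}'; python3 - <<'E'
from h import *
go([535+2,-454,78],[.957,-.29])
E
```

```text
t: 24.42
tool_pos: [539.5, -455.2, 109.4]
orientation: [-1.562, 0.233, -0.241]
force: [-0.4, -0.4, -1.2]
finger_gap: 0.122
t 24.43 pos [ 539.5 -455.2  109.4] yaw -17.31 x [ 0.955 -0.298  0.006] y [ 0.004 -0.005 -1.   ] F [-0.4 -0.4 -1.2] gap 0.122 q [-0.78  0.33  1.61 -0.    1.19 -2.05]
delta tool cm [-0.29   3.139  0.05 ]
rot [ 0.003  -0.0079  0.0055]
```

```bash
python3 -m handwheel '{"delta_pos":[[-0.2,1.2,0],[0,1,0],[0,0.5,0],[0,0,0],[0,0,0]],"rot":[[0.003,-0.005,0.005],[0,0,0],[0,0,0],[0,0,0],[0,0,0]]}'; python3 - <<'E'
from h import *
go([535+2,-454,78],[.957,-.29])
E
```

```text
t: 25.05
tool_pos: [539.2, -456.2, 84.6]
orientation: [-1.562, 0.229, -0.237]
force: [0.0, -0.3, -1.7]
finger_gap: 0.124
t 25.05 pos [ 539.2 -456.2   84.6] yaw -17.03 x [ 0.956 -0.293  0.006] y [ 0.005 -0.004 -1.   ] F [ 0.  -0.3 -1.7] gap 0.124 q [-0.78  0.36  1.63  0.    1.15 -2.05]
delta tool cm [-0.275  0.659  0.151]
rot [ 0.0026 -0.003   0.0055]
```

```bash
python3 -m handwheel '{"delta_pos":[[0,0.4,0],[0,0.2,0],[0,0.1,0],[0,0,0]],"rot":[[0.003,0,0.005],[0,0,0],[0,0,0],[0,0,0]]}'; python3 - <<'E'
from h import *
go([535+2,-454,78],[.957,-.29])
E
```

```text
t: 25.55
tool_pos: [539.4, -456.5, 77.6]
orientation: [-1.558, 0.233, -0.234]
force: [-0.5, 0.6, -1.9]
finger_gap: 0.129
t 25.55 pos [ 539.4 -456.5   77.6] yaw -17.03 x [ 0.956 -0.293  0.001] y [ 0.001 -0.    -1.   ] F [-0.5  0.6 -1.9] gap 0.129 q [-0.78  0.37  1.63  0.    1.15 -2.05]
delta tool cm [-0.304 -0.039  0.163]
rot [-0.0002 -0.003   0.0009]
```

```bash
python3 -m handwheel '{"delta_pos":[[0,0.1,0],[0,0.1,0]],"rot":[[0,0,0],[0,0,0]]}'; python3 -m handwheel '{"delta_pos":[[0,0.1,0],[0,0,0]],"rot":[[0,0,0],[0,0,0]]}'
```

```text
t: 25.8
tool_pos: [539.8, -456.9, 76.9]
orientation: [-1.559, 0.232, -0.235]
force: [-0.0, 0.6, 3.6]
finger_gap: 0.124
t: 26.05
tool_pos: [540.1, -457.1, 77.0]
orientation: [-1.559, 0.231, -0.235]
force: [-0.3, 0.7, 0.8]
finger_gap: 0.126
```

Contact with the dish floor at the expected height (76.9). Releasing gently and rising.

```bash
python3 -m handwheel '{"delta_pos":[[0,0,0],[0,0,0],[0,0,0],[0,0,0]],"rot":[[0,0,0],[0,0,0],[0,0,0],[0,0,0]]}' 0.4; python3 -m handwheel '{"delta_pos":[[0,-0.5,0],[0,-2,0],[0,-4,0],[0,-5,0],[0,-5,0],[0,-4,0],[0,0,0]],"rot":[[0,0,0],[0,0,0],[0,0,0],[0,0,0],[0,0,0],[0,0,0],[0,0,0]]}'; python3 - <<'E'
from h import *
go(None)
grab('wrist','wrist15');grab('scene','scene15');grab('top','top15')
b=load('scene15')[0][80:260,230:470];a=load('top15')[0]
cv2.imwrite('pics/c15.png',np.hstack([cv2.resize(a,(400,300)),cv2.resize(b,(400,300),interpolation=2)]))
E
```

```text
t: 26.55
tool_pos: [540.1, -457.1, 76.0]
orientation: [-1.559, 0.231, -0.236]
force: [-0.6, 0.5, -0.0]
finger_gap: 0.393
t: 27.42
tool_pos: [540.0, -457.1, 296.9]
orientation: [-1.564, 0.226, -0.241]
force: [0.5, -0.2, -0.1]
finger_gap: 0.397
t 27.43 pos [ 540.  -457.1  296.9] yaw -17.03 x [ 0.956 -0.293  0.01 ] y [ 0.008 -0.007 -1.   ] F [ 0.5 -0.2 -0.1] gap 0.397 q [-0.78  0.21  1.44  0.    1.48 -2.05]
```

View pics/c15.png

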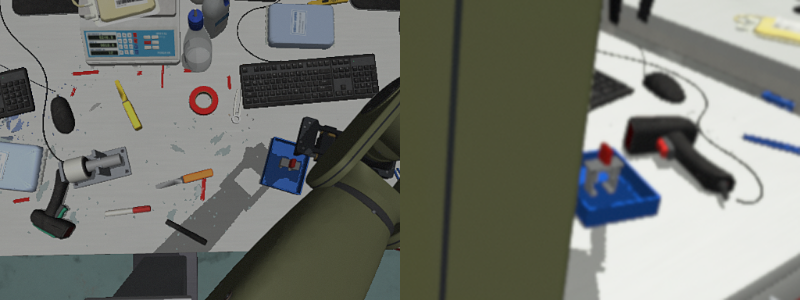

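View pics/wrist15.png

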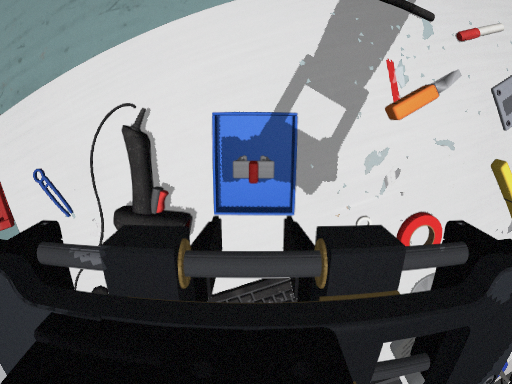

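The clip stands upright inside the dish (wrist view (253,168)), and the wedge lies on the bench. Next I'll check heights and the bystanders.

```bash
python3 - <<'E'
from h import *
im,d,T,K=load('top15');im0,d0,T0,K0=load('top0')
P=pts(d,T,K); hsv=cv2.cvtColor(im,cv2.COLOR_BGR2HSV)
red=(hsv[...,1]>130)&((hsv[...,0]<6)|(hsv[...,0]>174))
m=red&(abs(P[...,0]-535)<70)&(abs(P[...,1]+455)<60)&(P[...,2]>30)
print('tab top',P[m].mean(0),np.percentile(P[m][:,2],[50,95]))
m=(cv2.inRange(hsv,(8,120,100),(18,255,255))>0)&(abs(P[...,1]+185)<80)&(abs(P[...,0]-510)<60)&(P[...,2]>15)
print('handle top',P[m].mean(0),np.percentile(P[m][:,2],[5,95]))
df=cv2.absdiff(im,im0).sum(2)
for n,(a,b,c,e) in dict(marker=(130,258,200,280),tape=(238,105,285,150),clamp=(294,105,308,160)).items(): print(n,df[b:e,a:c].mean(), (df[b:e,a:c]>60).sum())
E
python3 -m handwheel '{"delta_pos":[[0,0,0],[0,0,0]],"rot":[[0,0,0],[0,0,0]]}'
python3 -c "
from h import *
im,d,p=grab('wrist','wrist16'); print(cv2.absdiff(im,load('wrist15')[0])[100:215,200:310].max())"
```

```text
tab top [ 536.71196904 -454.21347544   84.6521367 ] [86.89743466 89.51590252]
handle top [ 508.34139771 -184.44512586   36.15094461] [33.37843753 39.08451704]
marker 56.500649350649354 735
tape 48.625531914893614 702
clamp 58.81038961038961 402
t: 27.82
tool_pos: [537.2, -454.4, 284.5]
orientation: [-1.553, 0.237, -0.229]
force: [0.4, -0.1, -0.4]
finger_gap: 0.401
218
```

```bash
python3 - <<'E'
from h import *
grab('top','top17')
for t in ['top0','top17']:
    im,d,T,K=load(t); P=pts(d,T,K); hsv=cv2.cvtColor(im,cv2.COLOR_BGR2HSV)
    red=(hsv[...,1]>130)&((hsv[...,0]<6)|(hsv[...,0]>174))
    for n,(a,b,c,e) in dict(marker=(165,258,200,280),tape=(238,105,285,150)).items():
        m=np.zeros_like(red); m[b:e,a:c]=red[b:e,a:c]; print(t,n,P[m].mean(0).round(1))
    m=np.zeros_like(red); m[105:162,294:309]=(hsv[105:162,294:309,2]>(np.median(hsv[105:162,294:309,2])*1.2)); print('clamp',m.sum(),P[m].mean(0).round(1))
    m=red&(abs(P[...,0]-535)<70)&(abs(P[...,1]+455)<60)&(P[...,2]>30)
    if m.any(): print('tab',P[m].mean(0).round(1))
E
```

```text
top0 marker [412.1 -15.   23.4]
top0 tape [ 742.7 -206.5   24.9]
clamp 0 [nan nan nan]
top17 marker [411.8 -13.8  17.8]
top17 tape [ 743.2 -206.4   22.1]
clamp 0 [nan nan nan]
tab [ 537.3 -453.7   91. ]<stdin>:8: RuntimeWarning: Mean of empty slice.
  ret = um.true_divide(
```

```bash
python3 -c "
from rig import ticket
print(ticket.hand_in())"
```

```text
the job is handed in; nothing more can be done
None
```

The clip is off the spindle and standing upright in the blue dish, the wedge lies flat on the bench, and I handed the job in at about 28 s; no verdict was reported.

- **Wedging:** I gripped the orange wedge and slid its nose along the spindle to holder x ≈ 54.5, with a peak push of about 13 N. The clip rode up about 19 mm with the gripper off it. I withdrew the wedge and laid it near its original spot.
- **Placing the clip:** I then lifted the clip off by its tab, set it in the dish and backed away.

Last checks:
- **Clip:** the tab top is at about 87 mm, so its centre is at about 72 mm (limit 85). It is within about 2 mm of the dish centre in x and y.
- **Wedge:** the handle top is at 36 mm, so it lies flat, about 270 mm from the dish.
- **Bystanders:** the marker and tape moved no more than about 1 mm.
- **Robot:** the fingers were about 200 mm above the clip and touching nothing.

Two checks failed or were inconclusive:
- **Tube clamp:** my brightness mask found no pixels, so I only confirmed by eye that it looked unmoved; the arm never worked near it.
- **Stillness:** comparing two wrist pictures told me nothing, because the arm had sagged about 12 mm between them. The top camera put the tab in the same horizontal place both times, to within 1 mm. Its mean height read about 6 mm higher the second time (91 against 85), which I took as depth scatter on a small patch.

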